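Test two spring catches and pull the stiff one from service

TASK

Try both spring catches on the desk: press each thumb pad gently straight down until its arm snaps up, noting how hard you had to press, and leave both sprung until both have been tried. One lets go within the limit of 10 N: leave it where it stands and push its arm back down until the hook snaps over it. The other needs more than 10 N: put that one, arm still up, flat and upright on the floor of the grey repair tray without dropping it, and disturb nothing else.

Things in the scene. Friction and masses are not known exactly. Their poses are not given: they have to be found in the camera images.
- catch_a: one of two identical-looking hold-down catches, loose, 0.46 kg: grey base plate 160 (x) x 50 (y) x 8 mm; origin at the centre of its underside, z up, x from the black thumb pad (-x end, nearest the robot) towards the arm's hinge (along y at x = 65, z = 51 mm). One catch releases at 5 to 6 N on the pad, the other at 15 to 18 N; either may stand left or right.
- catch_a_trigger: rocking steel part of catch_a with thumb pad and hook; origin at its pivot, x = -20, z = 30 mm of the catch. Its hook, between the cheeks, holds down the arm's tip; pressing the pad tips it away: after 7 to 10 mm of pad travel (12 mm to the stop) the arm snaps up. Pad force at first touch is about 60 % of the release force, then rises.
- catch_a_pad (a point): centre of the top face of catch_a's ribbed thumb pad (28 x 30 mm), at x = -62, z = 36 mm of the catch at rest; press it straight down.
- catch_a_grip (a point): middle between the two aluminium cheeks of catch_a, at x = -20, z = 64 mm of the catch. Cheeks: 30 mm long in x, 36 mm over their outer faces in y, top at z = 80 mm. Grip them from above, fingers closing along the catch's y.
- catch_a_push (a point): point on top of catch_a's steel arm (79 mm long, 16 mm wide), over its rubber foot, 43 mm from its hinge; at x = 22, z = 54 mm of the catch when latched. Push a sprung arm straight down above that spot: its tip rides down the hook's slope and the hook snaps over it (about 10 N pushed slowly, brief peaks of 30 N if fast). The arm yields to 4 mm below level; not caught, it springs up again.
- catch_a_arm (a joint): angle of catch_a's arm: 0 latched and level, about 0.42 sprung fully up (tip 83 mm above the desk), -0.07 pushed down to its stop.
- catch_b: one of two identical-looking hold-down catches, loose, 0.46 kg: grey base plate 160 (x) x 50 (y) x 8 mm; origin at the centre of its underside, z up, x from the black thumb pad (-x end, nearest the robot) towards the arm's hinge (along y at x = 65, z = 51 mm). One catch releases at 5 to 6 N on the pad, the other at 15 to 18 N; either may stand left or right.
- catch_b_trigger: rocking steel part of catch_b with thumb pad and hook; origin at its pivot, x = -20, z = 30 mm of the catch. Its hook, between the cheeks, holds down the arm's tip; pressing the pad tips it away: after 7 to 10 mm of pad travel (12 mm to the stop) the arm snaps up. Pad force at first touch is about 60 % of the release force, then rises.
- catch_b_pad (a point): centre of the top face of catch_b's ribbed thumb pad (28 x 30 mm), at x = -62, z = 36 mm of the catch at rest; press it straight down.
- catch_b_grip (a point): middle between the two aluminium cheeks of catch_b, at x = -20, z = 64 mm of the catch. Cheeks: 30 mm long in x, 36 mm over their outer faces in y, top at z = 80 mm. Grip them from above, fingers closing along the catch's y.
- catch_b_push (a point): point on top of catch_b's steel arm (79 mm long, 16 mm wide), over its rubber foot, 43 mm from its hinge; at x = 22, z = 54 mm of the catch when latched. Push a sprung arm straight down above that spot: its tip rides down the hook's slope and the hook snaps over it (about 10 N pushed slowly, brief peaks of 30 N if fast). The arm yields to 4 mm below level; not caught, it springs up again.
- catch_b_arm (a joint): angle of catch_b's arm: 0 latched and level, about 0.42 sprung fully up (tip 83 mm above the desk), -0.07 pushed down to its stop.
- repair_tray: open grey plastic tray, fixed to the desk, 220 (x) x 120 (y) x 28 mm outside, walls and floor 4 mm; origin at the centre of its underside, so its inner floor is at z = 4 mm.
- eraser: white and blue eraser, 19 x 42 x 12 mm, origin at the centre of its underside; a bystander, leave it alone.
- jug_in_work: porcelain cream jug, 74 x 121 x 109 mm, origin under its centre; a bystander, leave it alone.
- masking_tape: roll of masking tape lying flat, 100 mm across, 25 mm high, origin under its centre; a bystander, leave it alone.
- pot_cobalt: small screw-top colour pot, 40 x 42 x 50 mm, origin under its centre; a bystander, leave it alone.
- spare_lid_a: white porcelain lid with a ball knob, 82 mm across, 58 mm high, origin under its centre; a bystander, leave it alone.
- pencil: pencil lying flat, 156 mm long, 7 mm thick, origin under its centre; a bystander, leave it alone.

How it is judged:
On the way:
1. both catches have been tripped: both arms are sprung up at the same time, both catches still standing where they were (value of joint each of catch_a_arm, catch_b_arm above 0.3 rad and distance of catch_b from where it was at the start of the episode below 0.04 m), for 0.2 s.
At the end, for the whole second after the job is handed in: The easy catch (5 to 6 N) stands upright within 40 mm of its start, arm latched (under 0.06 rad). The stiff one (15 to 18 N) lies flat and upright (within 0.08 rad) on the tray's floor, inside the walls, arm still up (over 0.3 rad). Both at rest (value of joint catch_a_arm below 0.06 rad and distance of catch_a from where it was at the start of the episode below 0.04 m and angle between each of catch_a, catch_b's own z axis and vertical below 0.08 rad and value of joint catch_b_arm above 0.3 rad and x of catch_b in the frame of repair_tray between -0.045 and 0.045 m and y of catch_b in the frame of repair_tray between -0.055 and 0.055 m and z of catch_b in the frame of repair_tray below 0.009 m and linear speed of each of catch_b, catch_a below 0.02 m/s); the robot touches nothing.
It fails at once if a thumb pad or hook is loaded with more than 60 N (contact force between any of catch_a_trigger, catch_b_trigger and anything else above 60 N).
It fails at once if the catch that is within the limit is carried or shoved away (over 60 mm) or tipped over (distance of catch_a from where it was at the start of the episode above 0.06 m or angle between catch_a's own z axis and vertical above 0.4 rad).
It fails at once if the stiff catch is dropped from a height or tipped over (angle between catch_b's own z axis and vertical above 0.6 rad or (height (world z) of catch_b above 0.035 m and contact force between catch_b and anything else below 0.01 N and linear speed of catch_b above 0.3 m/s)).
It fails at once if a bystander is moved by more than 30 mm (distance of any of eraser, jug_in_work, masking_tape, pot_cobalt, spare_lid_a, pencil from where it was at the start of the episode above 0.03 m).
It also fails if it takes over 67 s, if anything falls off the work surface, if the arm or the gripper's body presses on something with over 40 N, if the wrist force passes 120 N, or if a joint passes its speed limit or range.

ROBOT

A 7-joint arm with a two-finger parallel gripper is mounted at the origin on a cart in front of the work surface, level with it; the furniture and walls round the work are solid. World frame = base frame: x ahead of the robot, y to its left, z up, the work surface at z = 0. Lengths are in m, angles in rad, forces in N, time in s.
With the tool pointing down it reaches from about 0.4 to 0.925 m from the base axis. Payload 5.6 kg.
Tool frame: the origin (TCP) lies on the mounting face of the last link; the fingertips stand 173 mm ahead of it and the grasp point (between the pads) lies 155 mm ahead of it; z points along the fingers, y is the line along which they close (so a half turn about z gives the same grasp; the last joint's range is limited). The gripper opens to 85 mm and grips with 20 to 120 N. Pads are 22 mm wide; open, the fingers measure 114 mm over their backs; the gripper's body (76 mm by 85 mm) begins 54 mm behind the grasp point. The pads swing forward as they close: fully open they stand 13 mm farther back than shut.
Start: joints at [1.174, 0.468, -0.012, 1.603, 0.006, 1.071, -0.056], TCP at [0.225, -0.61, 0.405] pointing down, gripper open.
Joint ranges: [-2.53, 2.53], [-0.31, 2.02], [-1.57, 1.55], [0.28, 2.44], [-1.29, 4.43], [0.15, 1.84], [-2.92, 2.92]. Speed limits (rad/s): [2.57, 2.57, 3.14, 3.14, 3.14, 3.14, 3.14].

INTERFACE

Orientations are given as a unit quaternion [w, x, y, z].
In Python, from workcell import * gives the robot as it stands. The module is installed in compiled form; this text tells all that it offers.
- The arm moves only by the tool apply_moves, never from a script. Its argument "deltas" is one flat list of numbers, 7 for each row, row after row: the finger opening in mm, from 0 to 85.4, then the shift along the tool's x, y, z as a fraction of full scale, then the turn, a rotation vector about the tool's x, y, z as a fraction of full scale. In form: [hand, x, y, z, wx, wy, wz, hand, x, y, z, wx, wy, wz, ...]. A call has 1 to 8 rows; each row shifts and turns the commanded pose from where the row before left it, along the tool's axes as they then stand; what a row does not reach is not made up. Full scale, the value 1, is 0.04 m for a shift and 0.15 rad for a turn. A row lasts 1/8 s, in which the tool goes at most 62.5 mm and 10.7 degrees, less where a joint would pass 70% of its speed; a pose out of reach is approached as far as the arm can. A call with a number of a shift or a turn outside -1 to 1 is refused whole. A call with a gripper value outside its range is refused whole. The fingers move at their own pace and stop on an object; "newtons" is the grip in N (left out, the last holds). Time passes only in rows, so rows that do not move let the fingers close. It gives the time, the measured TCP pose, the force, the opening and the grip force at its end, in the units of the state.
- sense(): the state, without advancing time (a new reading comes with each control period).
- get_image(name): name is "scene" or "top" or "wrist"; returns (picture, depth): 400x640x3 uint8, red, green, blue; 400x640 float32, m along the optical axis (not along the pixel's ray), 0 where there is no reading.
- get_calibration(name): a dict with "fx", "fy", "cx", "cy" (pixels), "distortion" ([k1, k2, p1, p2, k3] as OpenCV has them; the pictures are not rectified), "R" (3x3) and "t" (3): a world point X has camera coordinates R X + t. Camera axes: x right, y down, z forward; pixel columns grow to the right and rows downward; lengths in m; the calibration is good to about 2 mm. A picture is of the moment at which its call begins: read the wrist's pose just before it. get_calibration takes no time and is no camera call; for the wrist camera it gives the pose at the moment of the call.
- sign_off(): hands the job in; it is judged then, once.
The state is a dict: "time_s": time; "q": joint angles; "joint_vel": joint speeds; "joint_efforts": joint torques, N m; "tool_pos": TCP position; "orientation": TCP orientation; "contact_force": force on the tool from outside, world axes, zero at the start; "torque": the same for the moment, N m; "width": finger opening in m; "gripper_force": force on a finger pad.
Only numpy, scipy, OpenCV 4.12 (cv2) and the standard library are available. Lean on these libraries where they do the work, as an engineer would, in place of code of your own. Each camera call takes 0.05 s, during which the arm holds its last target. There are 200 camera calls.

## Working session

There is one attempt and no reset: what is moved stays moved. The work goes in short steps, Python scripts to look and compute and a tool call to move; the robot and the scene stay as the last step left them, time stands still between calls to the robot, and variables do not carry over. Pictures are saved under pics/ and viewed, at most 13 in all, crops included, and the job is handed in when it is done.

Besides the shell and the picture viewer there is one more tool, called after ">>>" by a JSON object that holds its "fn" and its "kwargs", one argument or row to a line. apply_moves: Moves the arm, as the interface text tells. Its arguments: {"type":"object","properties":{"deltas":{"type":"array"},"newtons":{"type":"number"}},"required":["deltas"]}

```bash
mkdir -p pics
cat > h.py <<'E'
from workcell import *
import numpy as np, cv2
def cam(n):
    c=get_calibration(n); K=np.array([[c['fx'],0,c['cx']],[0,c['fy'],c['cy']],[0,0,1.]])
    return K,np.array(c['distortion'],float),np.array(c['R']),np.array(c['t'])
def ray(C,px):
    K,d,R,t=C; u=cv2.undistortPoints(np.array(px,float).reshape(-1,1,2),K,d).reshape(-1,2)
    return -R.T@t, (np.c_[u,np.ones(len(u))])@R
def onplane(C,px,z):
    o,r=ray(C,px); return o+r*((z-o[2])/r[:,2])[:,None]
def cloud(C,dep):
    v,u=np.mgrid[0:400,0:640]; o,r=ray(C,np.c_[u.ravel(),v.ravel()])
    return (o+r*dep.ravel()[:,None]).reshape(400,640,3)
def save(n,im): cv2.imwrite('pics/'+n+'.png',im[:,:,::-1])
E
python3 - <<'E'
from h import *
for n in('scene','top'):
    C=cam(n);im,d=get_image(n);save(n,im);np.savez(n+'.npz',im=im,d=d)
    print(n,C[2].tolist(),(-C[2].T@C[3]).tolist(),(d>0).mean())
print(sense())
E
```

```text
scene [[-0.7069777022043543, -0.7072194565759063, -0.004813400703349763], [-0.5390785930325983, 0.5432748525237956, -0.6436200005820533], [0.45779558661027436, -0.4524301878254014, -0.7653300765189007]] [-0.11078310950030901, 0.39826460121280893, 1.1211204955112704] 0.99518359375
top [[0.008892817149470128, -0.9999567700852013, -0.0027158357678271124], [-0.9875255279005898, -0.008355214862464351, -0.15723715250939685], [0.15720766376931924, 0.004080238396684235, -0.9875571386541737]] [0.31869888090981946, -0.23094226101962773, 1.456553779686257] 0.995953125
{'time_s': 0.1, 'q': array([ 1.17401409,  0.4683137 , -0.01158148,  1.60354493,  0.00602475,
        1.07139192, -0.05630549]), 'joint_vel': array([ 0.00045598, -0.00183428,  0.00026808, -0.00415257, -0.00057606,
        0.00062811,  0.00083364]), 'joint_efforts': array([ 1.26340612e-03, -5.33519876e+01,  2.14004202e-02, -2.51966429e+01,
        1.13892742e-02,  4.30985107e-03,  3.41439996e-07]), 'tool_pos': array([ 0.22505636, -0.60955356,  0.40381185]), 'orientation': array([-7.83191961e-04,  9.84401974e-01,  1.75932074e-01, -2.15104597e-04]), 'contact_force': array([-0.34369193,  0.52533623, -0.1999349 ]), 'torque': array([ 0.03286556,  0.00419605, -0.01220887]), 'gripper_force': 0.0, 'width': 0.08537431519762304}
```

View pics/top.png

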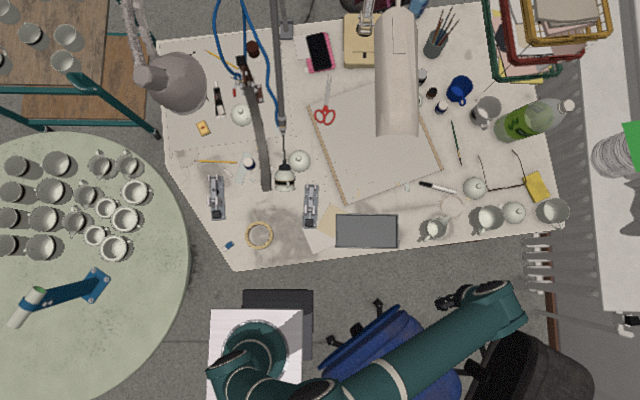

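View pics/scene.png

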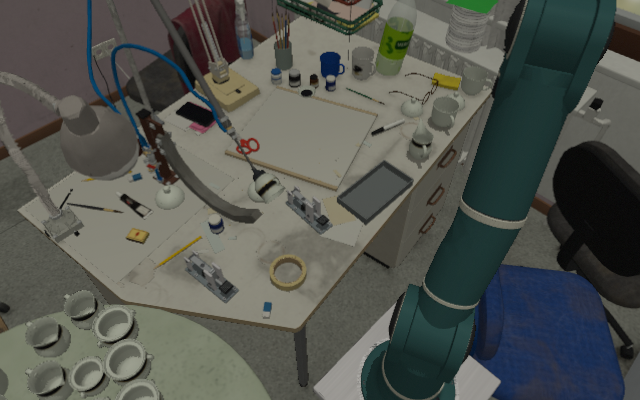

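The top view shows the catches at about (217,197) and (311,206), the tray at (366,231), the tape at (259,234) and a lamp or hose near (265,150)–(284,180). Next I'll measure them from the depth images in both views.

Run:
```python
from h import *
D={}
for n in('top','scene'):
    z=np.load(n+'.npz');P=cloud(cam(n),z['d']);D[n]=(z['im'],P)
im,P=D['top']
for nm,(u,v) in dict(L=(217,197),R=(311,206),tray=(366,231),tape=(259,221),hose=(266,180),pend=(284,180),lamp=(284,130),lid=(300,160),pot=(249,162),jug=(433,230),hosetop=(255,110)).items(): print(nm,P[v,u].round(3))
def fit(n,c,lo,hi,r=.12):
    im,P=D[n];Q=P.reshape(-1,3);m=(abs(Q[:,:2]-c)<[r,.045]).all(1)&(Q[:,2]>lo)&(Q[:,2]<hi);q=Q[m]
    (rc,sz,a)=cv2.minAreaRect((q[:,:2]*1000).astype(np.float32));return m.sum(),np.round(rc,1),np.round(sz,1),round(a,1),np.median(q[:,2]).round(4)
for nm,(u,v) in dict(L=(217,197),R=(311,206)).items():
    c=P[v,u,:2]
    for n in D:
        for lo,hi in((.004,.1),(.02,.1),(.065,.1)):
            try: print(nm,n,lo,*fit(n,c,lo,hi))
            except Exception as e: print(e)
# tray by colour/height
c=P[231,366,:2]
for n in D:
    Q=D[n][1].reshape(-1,3);m=(abs(Q[:,:2]-c)<[.1,.15]).all(1)&(Q[:,2]>.015)&(Q[:,2]<.04);q=Q[m]
    print('tray',n,cv2.minAreaRect((q[:,:2]*1000).astype(np.float32)),np.median(q[:,2]))
    m=(abs(Q[:,:2]-c)<[.03,.08]).all(1);print('floor',np.median(Q[m,2]))
# tall stuff around work area
for n in D:
    Q=D[n][1].reshape(-1,3);m=(Q[:,0]>.35)&(Q[:,0]<.85)&(Q[:,1]>-.65)&(Q[:,1]<.25)&(Q[:,2]>.1)&(Q[:,2]<.7);q=Q[m]
    H={}
    for p in q: H.setdefault((round(p[0]//.05*.05,2),round(p[1]//.05*.05,2)),[]).append(p[2])
    print(n,{k:(round(min(v),2),round(max(v),2)) for k,v in sorted(H.items()) if len(v)>3})
ims=np.hstack([cv2.resize(D['top'][0][170:260,180:410],None,fx=3,fy=3)]);save('topc',ims)
ims=cv2.resize(D['scene'][0][180:300,170:350],None,fx=4,fy=4);save('scenec',ims)
```

```text
L [0.53  0.136 0.073]
R [ 0.504 -0.187  0.054]
tray [ 0.422 -0.382  0.008]
tape [ 0.452 -0.004  0.029]
hose [ 0.588 -0.033  0.089]
pend [ 0.572 -0.103  0.173]
lamp [ 0.712 -0.107  0.256]
lid [ 0.669 -0.146  0.051]
pot [0.66  0.035 0.049]
jug [ 0.428 -0.62   0.006]
hosetop [0.831 0.01  0.107]
L top 0.004 779 [529.2 136.5] [237.1  89.2] 0.2 0.0127
L top 0.02 348 [537.7 154.3] [153.4  35.9] 6.8 0.0528
L top 0.065 68 [517.4 151.5] [30.5 34.3] 4.3 0.0761
L scene 0.004 1144 [531.4 137. ] [234.   86.6] 1.1 0.0328
L scene 0.02 654 [536.9 156.1] [156.7  38.5] 6.4 0.0517
L scene 0.065 121 [514. 153.] [30.7 37.1] 7.0 0.076
R top 0.004 787 [ 502.6 -186.4] [ 88.5 236.6] 89.4 0.0109
R top 0.02 305 [ 510.1 -184.9] [ 36.5 150.2] 89.4 0.0536
R top 0.065 55 [ 523.3 -184.2] [98.1 34.3] 0.5 0.079
R scene 0.004 1059 [ 503.9 -188. ] [239.3  87. ] 0.4 0.0213
R scene 0.02 540 [ 510.2 -181.5] [ 40.4 154.2] 87.1 0.0504
R scene 0.065 101 [ 489.5 -180.8] [39.7 31.1] 85.5 0.0743
tray top ((439.3880615234375, -382.8347473144531), (221.55589294433594, 153.65345764160156), 89.30973815917969) 0.02719123255035183
flo
[... 4778 characters left out ...]
(0.29), np.float64(0.42)), (np.float64(0.75), np.float64(0.15)): (np.float64(0.27), np.float64(0.51)), (np.float64(0.75), np.float64(0.2)): (np.float64(0.27), np.float64(0.51)), (np.float64(0.8), np.float64(-0.15)): (np.float64(0.36), np.float64(0.43)), (np.float64(0.8), np.float64(-0.1)): (np.float64(0.34), np.float64(0.42)), (np.float64(0.8), np.float64(-0.05)): (np.float64(0.11), np.float64(0.11)), (np.float64(0.8), np.float64(0.0)): (np.float64(0.1), np.float64(0.15)), (np.float64(0.8), np.float64(0.1)): (np.float64(0.34), np.float64(0.42)), (np.float64(0.8), np.float64(0.15)): (np.float64(0.42), np.float64(0.45)), (np.float64(0.8), np.float64(0.2)): (np.float64(0.42), np.float64(0.51))}
```

View pics/topc.png

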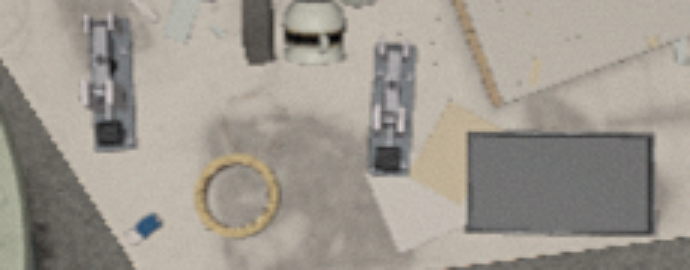

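View pics/scenec.png

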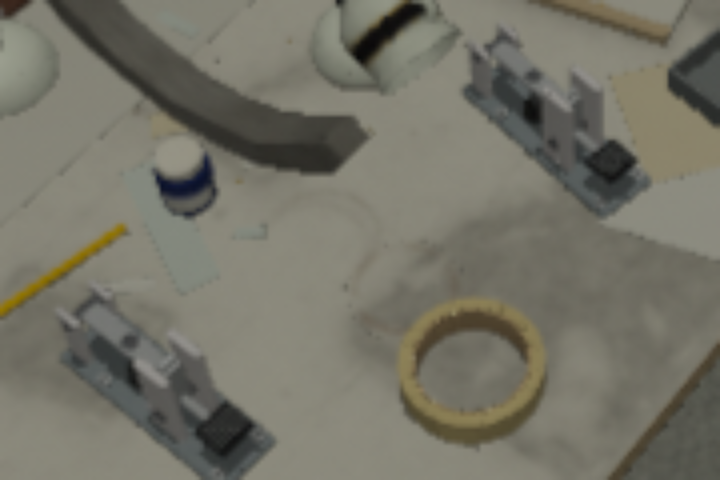

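The crops show the left catch's pad at top-view pixel (216,214) and the right one's at (310,223). The lamp head hangs near (284,180), beyond and to the left of the right catch. I'll refine the pads, cheeks and lamp clearance.

Run:
```python
from h import *
D={}
for n,cs in(('top',((216,214),(310,223))),('scene',((170+225/4,180+427/4),(170+612/4,180+160/4)))):
    z=np.load(n+'.npz');im=z['im'];C=cam(n);D[n]=cloud(C,z['d'])
    for nm,c in zip('LR',cs):
        g=im.max(2).astype(int);m=np.zeros_like(g,np.uint8);u,v=map(int,c)
        w=g[v-9:v+10,u-9:u+10];m[v-9:v+10,u-9:u+10]=(w<75)
        k,lab,st,ce=cv2.connectedComponentsWithStats(m);i=lab[v,u] or 1+st[1:,4].argmax()
        print(nm,n,'pad px',ce[i].round(1),st[i].tolist(),'z=.036:',onplane(C,[ce[i]],.036)[0].round(4),'depth',np.median(D[n][lab==i],0).round(4))
        Q=D[n].reshape(-1,3);b=onplane(C,[ce[i]],.036)[0]
        r=Q-b
        q=Q[(r[:,0]>.015)&(r[:,0]<.07)&(abs(r[:,1])<.035)&(Q[:,2]>.068)&(Q[:,2]<.1)]
        print('  cheeks',[ (q[:,j].min().round(4),q[:,j].max().round(4)) for j in range(3)],cv2.minAreaRect((q[:,:2]*1000).astype(np.float32)))
for n in D:
    Q=D[n].reshape(-1,3);m=(Q[:,0]>.48)&(Q[:,0]<.66)&(Q[:,1]>-.17)&(Q[:,1]<-.03)&(Q[:,2]>.09)&(Q[:,2]<.25);q=Q[m]
    print('lamp',n,q.min(0).round(3),q.max(0).round(3))
    for x in np.arange(.5,.65,.02):
        s=q[abs(q[:,0]-x)<.01]
        if len(s):print(x.round(2),'ymin',s[:,1].min().round(3),'at z',s[s[:,1].argmin(),2].round(3),'z',s[:,2].min().round(3),s[:,2].max().round(3))
Q=D['scene'].reshape(-1,3);T=D['top'].reshape(-1,3)
```

```text
L top pad px [216.3 214. ] [212, 210, 10, 9, 71] z=.036: [0.4751 0.1456 0.036 ] depth [0.4754 0.1457 0.0367]
  cheeks [(np.float64(0.501), np.float64(0.5333)), (np.float64(0.1345), np.float64(0.1691)), (np.float64(0.0686), np.float64(0.0884))] ((517.4824829101562, 151.58602905273438), (29.23102569580078, 35.121360778808594), 7.40899658203125)
R top pad px [308.8 222.6] [305, 219, 8, 8, 59] z=.036: [ 0.4477 -0.1794  0.036 ] depth [ 0.4463 -0.1801  0.0365]
  cheeks [(np.float64(0.4744), np.float64(0.5034)), (np.float64(-0.2016), np.float64(-0.1672)), (np.float64(0.0681), np.float64(0.0881))] ((488.9320983886719, -183.97813415527344), (34.710025787353516, 27.64360237121582), 87.13387298583984)
L scene pad px [225.8 288.3] [217, 280, 19, 16, 181] z=.036: [0.4708 0.1516 0.036 ] depth [0.4733 0.1504 0.0344]
  cheeks [(np.float64(0.4984), np.float64(0.5309)), (np.float64(0.1335), np.float64(0.1719)), (np.float64(0.068), np.float64(0.085))] ((514.7146606445312, 153.06776428222656), (29.264785766601562, 37.13218307495117), 7.033788204193115)
R scene pad px [321.4 222.1] [314, 215, 15, 15, 154
[... 216 characters left out ...]
6328125, -180.81759643554688), (38.883358001708984, 31.053802490234375), 88.54399108886719)
lamp top [ 0.537 -0.136  0.09 ] [ 0.659 -0.03   0.194]
0.54 ymin -0.133 at z 0.138 z 0.09 0.169
0.56 ymin -0.135 at z 0.129 z 0.091 0.178
0.58 ymin -0.136 at z 0.148 z 0.091 0.178
0.6 ymin -0.135 at z 0.14 z 0.14 0.178
0.62 ymin -0.123 at z 0.157 z 0.153 0.178
0.64 ymin -0.107 at z 0.168 z 0.162 0.183
lamp scene [ 0.538 -0.132  0.09 ] [ 0.66  -0.03   0.191]
0.54 ymin -0.131 at z 0.133 z 0.09 0.164
0.56 ymin -0.132 at z 0.123 z 0.09 0.176
0.58 ymin -0.129 at z 0.153 z 0.091 0.177
0.6 ymin -0.119 at z 0.162 z 0.132 0.176
0.62 ymin -0.118 at z 0.159 z 0.151 0.176
0.64 ymin -0.107 at z 0.159 z 0.158 0.184
```

>>> {"fn": "apply_moves", "kwargs": {
  "deltas": [0, 0, 0, 0, 0, 0, 0.8, 0, 0, 0, 0, 0, 0, 0.8, 0, 0, 0, 0, 0, 0, 0.8],
  "newtons": 40
}}

```text
time_s: 0.48
tool_pos: [0.2251, -0.6096, 0.4041]
orientation: [-0.0, 1.0, -0.005, -0.0]
contact_force: [-0.6, 0.2, -0.5]
width: 0.0321
gripper_force: 0.0
```

>>> {"fn": "apply_moves", "kwargs": {
  "deltas": [0, 0.5, -0.97, 0, 0, 0, 0.17, 0, 0.5, -0.97, 0, 0, 0, 0, 0, 0.5, -0.97, 0, 0, 0, 0, 0, 0.5, -0.97, 0, 0, 0, 0, 0, 0.5, -0.97, 0, 0, 0, 0, 0, 0.5, -0.97, 0, 0, 0, 0, 0, 0.5, -0.97, 0, 0, 0, 0, 0, 0.5, -0.97, 0, 0, 0, 0]
}}

```text
time_s: 1.48
tool_pos: [0.3944, -0.3027, 0.4045]
orientation: [-0.0, 1.0, -0.016, -0.0]
contact_force: [0.6, 0.5, 0.2]
width: -0.0001
gripper_force: 0.0
```

>>> {"fn": "apply_moves", "kwargs": {
  "deltas": [0, 0.3, -0.78, 0, 0, 0, 0, 0, 0.3, -0.78, 0, 0, 0, 0, 0, 0.3, -0.78, 0.6, 0, 0, 0, 0, 0.3, -0.78, 0.8, 0, 0, 0, 0, 0, 0, 0.8, 0, 0, 0, 0, 0, 0, 0.8, 0, 0, 0, 0, 0, 0, 0.5, 0, 0, 0, 0, 0, 0, 0, 0, 0, 0]
}}

```text
time_s: 2.48
tool_pos: [0.4452, -0.1806, 0.2632]
orientation: [-0.001, 1.0, -0.016, -0.002]
contact_force: [-0.5, 0.5, -0.2]
width: 0.0
gripper_force: 0.0
```

Run:
```python
from h import *
s=sense();print(s['tool_pos'],s['contact_force'])
im,d=get_image('wrist');C=cam('wrist');save('w1',im);np.savez('w1.npz',im=im,d=d)
print((-C[2].T@C[3]).round(3),C[2].round(2).tolist())
```

```text
[ 0.4452147  -0.1805633   0.26321761] [-0.45406195  0.52728738 -0.24989803]
[ 0.513 -0.183  0.233] [[-0.03, -1.0, -0.0], [-0.96, 0.03, 0.26], [-0.26, 0.01, -0.97]]
```

View pics/w1.png

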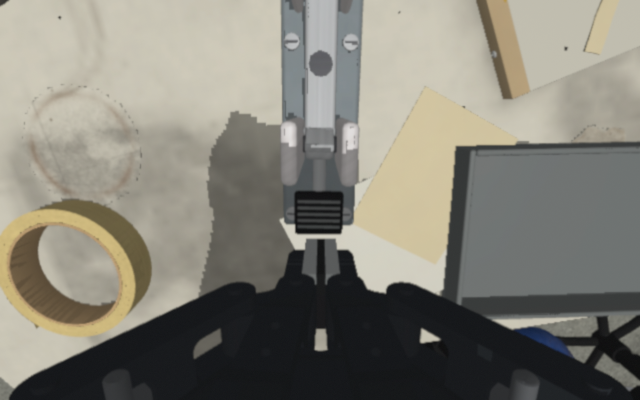

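The pad fills about (296–342, 191–234), centred in line with the fingertips at (321,240). Next I'll cast rays through it and the cheeks.

Run:
```python
from h import *
C=cam('wrist');z=np.load('w1.npz')
P=cloud(C,z['d'])
print('pad',onplane(C,[(319,212.5)],.036),P[205:220,305:335].reshape(-1,3)[:, :].mean(0))
print('tips',P[243,312],P[243,330])
print('cheeks',onplane(C,[(289.5,127),(349.5,127),(289.5,154),(349.5,154)],.08))
print('screws',onplane(C,[(292,42),(351,41),(290.5,214),(347,214)],.009))
```

```text
pad [[ 0.45136491 -0.17965779  0.036     ]] [ 0.4525124  -0.18000021  0.0387731 ]
tips [ 0.45764442 -0.1771525   0.09981556] [ 0.45757914 -0.18483048  0.1002333 ]
cheeks [[ 0.50545251 -0.16838646  0.08      ]
 [ 0.50461774 -0.19522505  0.08      ]
 [ 0.49338605 -0.16772761  0.08      ]
 [ 0.49253507 -0.19511565  0.08      ]]
screws [[ 0.55344693 -0.16616173  0.009     ]
 [ 0.55288703 -0.20253696  0.009     ]
 [ 0.44249921 -0.15927346  0.009     ]
 [ 0.44127304 -0.1988383   0.009     ]]
```

>>> {"fn": "apply_moves", "kwargs": {
  "deltas": [0, 0.08, 0, 0.6, 0, 0, 0, 0, 0, 0, 0.5, 0, 0, 0, 0, 0, 0, 0.1, 0, 0, 0, 0, 0, 0, 0.05, 0, 0, 0, 0, 0, 0, 0.05, 0, 0, 0, 0, 0, 0, 0.025, 0, 0, 0, 0, 0, 0, 0.025, 0, 0, 0, 0, 0, 0, 0, 0, 0, 0]
}}

```text
time_s: 3.52
tool_pos: [0.4491, -0.181, 0.2107]
orientation: [0.0, 1.0, -0.016, 0.0]
contact_force: [-1.0, 1.0, 0.8]
width: -0.0
gripper_force: 0.0
```

>>> {"fn": "apply_moves", "kwargs": {
  "deltas": [0, 0, 0, 0.025, 0, 0, 0, 0, 0, 0, 0.025, 0, 0, 0, 0, 0, 0, 0.025, 0, 0, 0, 0, 0, 0, 0.025, 0, 0, 0, 0, 0, 0, 0, 0, 0, 0]
}}

```text
time_s: 4.15
tool_pos: [0.4491, -0.181, 0.2076]
orientation: [0.0, 1.0, -0.016, -0.0]
contact_force: [-3.8, 1.7, 12.1]
width: 0.0002
gripper_force: 6.4
```

12 N with almost no travel, so the right catch looks like the stiff one. I'll keep pressing gently.

>>> {"fn": "apply_moves", "kwargs": {
  "deltas": [0, 0, 0, 0.025, 0, 0, 0, 0, 0, 0, 0.025, 0, 0, 0, 0, 0, 0, 0.025, 0, 0, 0, 0, 0, 0, 0.025, 0, 0, 0, 0, 0, 0, 0.025, 0, 0, 0, 0, 0, 0, 0, 0, 0, 0]
}}

```text
time_s: 4.9
tool_pos: [0.4489, -0.181, 0.2029]
orientation: [0.0, 1.0, -0.016, -0.0]
contact_force: [-6.0, 1.6, 17.8]
width: -0.0001
gripper_force: 9.6
```

>>> {"fn": "apply_moves", "kwargs": {
  "deltas": [0, 0, 0, 0.025, 0, 0, 0, 0, 0, 0, 0.025, 0, 0, 0, 0, 0, 0, 0, 0, 0, 0]
}}

```text
time_s: 5.28
tool_pos: [0.4489, -0.181, 0.2012]
orientation: [0.0, 1.0, -0.016, -0.0]
contact_force: [-6.7, 2.2, 20.1]
width: 0.0001
gripper_force: 10.6
```

>>> {"fn": "apply_moves", "kwargs": {
  "deltas": [0, 0, 0, 0.025, 0, 0, 0, 0, 0, 0, 0.025, 0, 0, 0, 0, 0, 0, 0, 0, 0, 0]
}}

```text
time_s: 5.65
tool_pos: [0.449, -0.181, 0.1993]
orientation: [0.0, 1.0, -0.016, -0.0]
contact_force: [-7.6, 1.1, 22.1]
width: 0.0001
gripper_force: 11.7
```

Run:
```python
from h import *
im,d=get_image('scene');P=cloud(cam('scene'),d).reshape(-1,3)
save('s2',cv2.resize(im[170:260,260:380],None,fx=5,fy=5))
q=P[(abs(P[:,1]+.183)<.012)&(P[:,0]>.5)&(P[:,0]<.56)&(P[:,2]<.11)]
print(np.percentile(q[:,2],[50,90,97]), sense()['contact_force'])
```

```text
[0.01484631 0.07925622 0.08496254] [-7.04043461  1.46080235 22.15057523]
```

View pics/s2.png

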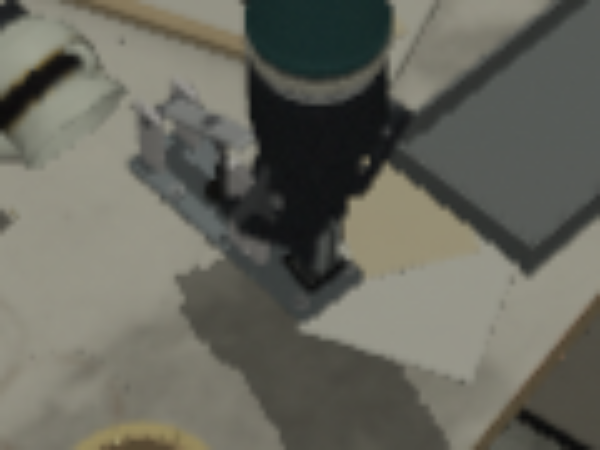

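>>> {"fn": "apply_moves", "kwargs": {
  "deltas": [0, 0, 0, -0.5, 0, 0, 0, 0, 0, 0, -0.95, 0, 0, 0, 0, 0, 0, -0.95, 0, 0, 0]
}}

```text
time_s: 6.08
tool_pos: [0.4489, -0.1809, 0.2946]
orientation: [-0.0, 1.0, -0.016, -0.0]
contact_force: [1.1, 0.2, 0.9]
width: 0.0002
gripper_force: 0.0
```

Run:
```python
from h import *
im,d=get_image('wrist');save('w2',im);C=cam('wrist');P=cloud(C,d)
print(sense()['tool_pos'],sense()['contact_force'])
np.savez('w2.npz',im=im,d=d,R=C[2],t=C[3])
Q=P.reshape(-1,3)
for x in np.arange(.48,.6,.01):
    q=Q[(abs(Q[:,0]-x)<.005)&(abs(Q[:,1]+.183)<.006)];print(x.round(3),q[:,2].max().round(3) if len(q) else None,end=' ')
```

```text
[ 0.45055215 -0.18135504  0.29905589] [ 1.23915201 -0.55412703  3.1009065 ]
0.48 0.041 0.49 0.074 0.5 0.079 0.51 0.091 0.52 0.269 0.53 0.085 0.54 0.081 0.55 0.077 0.56 0.072 0.57 0.067 0.58 0.063 0.59 None
```

View pics/w2.png

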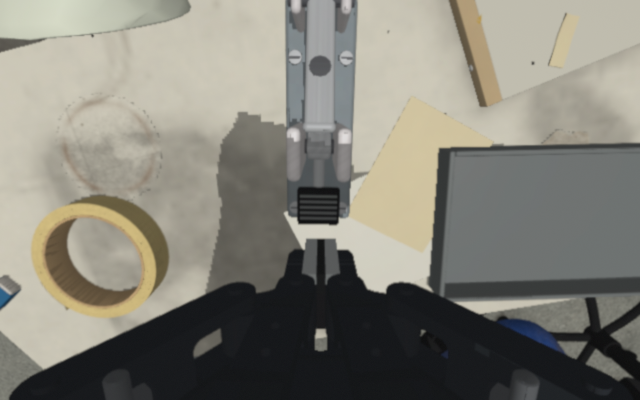

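The wrist view shows the right arm sprung: its top rises from 63 mm near the hinge to about 90 mm at the tip. On to the left catch.

>>> {"fn": "apply_moves", "kwargs": {
  "deltas": [0, 0.04, -0.92, 0, 0, 0, 0, 0, 0.04, -0.92, 0, 0, 0, 0, 0, 0.04, -0.92, 0, 0, 0, 0, 0, 0.04, -0.92, 0, 0, 0, 0, 0, 0.04, -0.92, 0, 0, 0, 0, 0, 0.04, -0.92, 0, 0, 0, 0, 0, 0.04, -0.92, 0, 0, 0, 0, 0, 0.04, -0.92, 0, 0, 0, 0]
}}

```text
time_s: 7.12
tool_pos: [0.4712, 0.114, 0.2935]
orientation: [0.0, 1.0, -0.016, 0.0]
contact_force: [1.0, 0.2, 0.4]
width: -0.0002
gripper_force: 0.0
```

>>> {"fn": "apply_moves", "kwargs": {
  "deltas": [0, 0, -0.9, 0, 0, 0, 0, 0, 0, 0, 0.5, 0, 0, -0.5, 0, 0, 0, 0.5, 0, 0, -0.53, 0, 0, 0, 0, 0, 0, 0]
}}

```text
time_s: 7.62
tool_pos: [0.4717, 0.1487, 0.2523]
orientation: [0.0, 0.998, 0.061, -0.002]
contact_force: [0.0, 0.8, -0.3]
width: 0.0003
gripper_force: 0.0
```

Run:
```python
from h import *
s=sense();im,d=get_image('wrist');C=cam('wrist');P=cloud(C,d)
print(s['tool_pos'],s['orientation'].round(4),s['contact_force'])
# pad: darkest blob with top z about .036, away from gripper
m=((im.max(2)<70)&(abs(P[:,:,2]-.036)<.012)).astype(np.uint8);m[235:]=0
k,lab,st,ce=cv2.connectedComponentsWithStats(m);i=1+st[1:,4].argmax();print(st[i],ce[i],onplane(C,[ce[i]],.036),P[lab==i].mean(0))
Q=P.reshape(-1,3);q=Q[(abs(Q[:,0]-.515)<.03)&(abs(Q[:,1]-.152)<.03)&(Q[:,2]>.07)&(Q[:,2]<.09)]
print(cv2.minAreaRect((q[:,:2]*1000).astype(np.float32)))
q=Q[(abs(Q[:,0]-.53)<.06)&(abs(Q[:,1]-.152)<.04)&(Q[:,2]>.004)&(Q[:,2]<.012)]
print(len(q),cv2.minAreaRect((q[:,:2]*1000).astype(np.float32)))
save('w3',im)
```

```text
[0.4717178  0.14868017 0.25229537] [ 3.000e-04  9.981e-01  6.100e-02 -1.700e-03] [ 0.01194127  0.79070757 -0.25091912]
[ 296  194   52   41 2023] [321.02471577 214.60207612] [[0.47994799 0.14941615 0.036     ]] [0.4802286  0.14945495 0.03706747]
((509.2330017089844, 152.1210479736328), (49.800559997558594, 36.25661087036133), 6.062588214874268)
6300 ((530.021728515625, 154.27359008789062), (125.433349609375, 50.264163970947266), 5.7265849113464355)
```

View pics/w3.png

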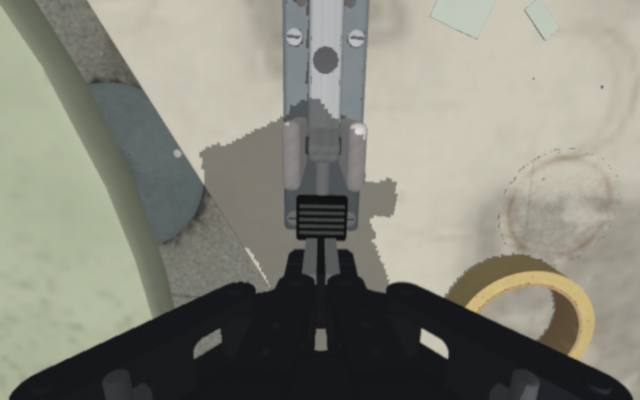

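The pad spans about (297–347, 196–239), in line with the fingertips. I'll nudge 4 mm forward and press.

>>> {"fn": "apply_moves", "kwargs": {
  "deltas": [0, 0.1, 0, 0.6, 0, 0, 0, 0, 0, 0, 0.3, 0, 0, 0, 0, 0, 0, 0.1, 0, 0, 0, 0, 0, 0, 0.05, 0, 0, 0, 0, 0, 0, 0.025, 0, 0, 0, 0, 0, 0, 0.025, 0, 0, 0, 0, 0, 0, 0.025, 0, 0, 0, 0, 0, 0, 0, 0, 0, 0]
}}

```text
time_s: 8.68
tool_pos: [0.4764, 0.1494, 0.2089]
orientation: [0.0, 0.998, 0.061, 0.0]
contact_force: [-0.5, 0.1, 3.1]
width: -0.0003
gripper_force: 1.7
```

>>> {"fn": "apply_moves", "kwargs": {
  "deltas": [0, 0, 0, 0.025, 0, 0, 0, 0, 0, 0, 0.025, 0, 0, 0, 0, 0, 0, 0.025, 0, 0, 0, 0, 0, 0, 0.025, 0, 0, 0, 0, 0, 0, 0.025, 0, 0, 0, 0, 0, 0, 0, 0, 0, 0]
}}

```text
time_s: 9.43
tool_pos: [0.4762, 0.1494, 0.2035]
orientation: [0.0, 0.998, 0.061, -0.0]
contact_force: [-1.9, -0.8, 4.0]
width: -0.0002
gripper_force: 2.0
```

>>> {"fn": "apply_moves", "kwargs": {
  "deltas": [0, 0, 0, 0.025, 0, 0, 0, 0, 0, 0, 0.025, 0, 0, 0, 0, 0, 0, 0, 0, 0, 0]
}}

```text
time_s: 9.8
tool_pos: [0.4762, 0.1494, 0.2017]
orientation: [0.0, 0.998, 0.061, -0.0]
contact_force: [-1.6, 0.4, 6.9]
width: -0.0
gripper_force: 3.6
```

>>> {"fn": "apply_moves", "kwargs": {
  "deltas": [0, 0, 0, 0.025, 0, 0, 0, 0, 0, 0, 0.025, 0, 0, 0, 0, 0, 0, 0, 0, 0, 0]
}}

```text
time_s: 10.18
tool_pos: [0.4763, 0.1494, 0.1998]
orientation: [0.0, 0.998, 0.061, -0.0]
contact_force: [-2.3, 0.2, 7.3]
width: -0.0
gripper_force: 4.0
```

>>> {"fn": "apply_moves", "kwargs": {
  "deltas": [0, 0, 0, -0.5, 0, 0, 0, 0, 0, 0, -0.9, 0, 0, 0, 0, 0, 0, -0.9, 0, 0, 0, 0, 0, 0, 0, 0, 0, 0]
}}

```text
time_s: 10.68
tool_pos: [0.4775, 0.1496, 0.2939]
orientation: [-0.001, 0.998, 0.061, 0.003]
contact_force: [1.2, 0.1, 0.1]
width: 0.0004
gripper_force: 0.0
```

```bash
cat > arm.py <<'E'
from h import *
import sys
def prof(n,o,yaw):
    im,d=get_image(n);Q=cloud(cam(n),d).reshape(-1,3);c,s=np.cos(yaw),np.sin(yaw)
    r=Q-[o[0],o[1],0];x=r[:,0]*c+r[:,1]*s;y=-r[:,0]*s+r[:,1]*c
    return [(int(round(a*1000)),np.percentile(Q[(abs(x-a)<.004)&(abs(y)<.006)&(Q[:,2]<.12),2],85).round(3)) for a in np.arange(0,.06,.01) if ((abs(x-a)<.004)&(abs(y)<.006)&(Q[:,2]<.12)).any()]
E
python3 - <<'E'
from arm import *
print(sense()['tool_pos'],sense()['contact_force'])
print('L',prof('scene',(.537,.155),.11),prof('wrist',(.537,.155),.11));print('R',prof('scene',(.510,-.183),-.03))
E
```

```text
[0.47753761 0.14960564 0.29393392] [1.18441651 0.11575194 0.12671672]
L [(20, np.float64(0.076)), (30, np.float64(0.014)), (40, np.float64(0.064)), (50, np.float64(0.061))] [(0, np.float64(0.084)), (10, np.float64(0.079)), (20, np.float64(0.075)), (30, np.float64(0.071)), (40, np.float64(0.066)), (50, np.float64(0.061))]
R [(0, np.float64(0.084)), (10, np.float64(0.08)), (20, np.float64(0.073)), (30, np.float64(0.071)), (40, np.float64(0.066)), (50, np.float64(0.06))]
```

Both arms are sprung. Force was about 7 N on the left and over 18 N on the right, so the left is within the limit. Now I'll push the left arm down.

>>> {"fn": "apply_moves", "kwargs": {
  "deltas": [0, 0.7, 0.02, 0, 0, 0, 0, 0, 0.7, 0.02, 0, 0, 0, 0, 0, 0.63, 0.02, 0.3, 0, 0, 0, 0, 0, 0, 0.6, 0, 0, 0, 0, 0, 0, 0.15, 0, 0, 0, 0, 0, 0, 0, 0, 0, 0]
}}

```text
time_s: 11.58
tool_pos: [0.5568, 0.1568, 0.2487]
orientation: [0.0, 0.998, 0.061, -0.001]
contact_force: [-0.2, -0.7, 0.7]
width: 0.0003
gripper_force: 0.4
```

>>> {"fn": "apply_moves", "kwargs": {
  "deltas": [0, 0, 0, 0.04, 0, 0, 0, 0, 0, 0, 0.04, 0, 0, 0, 0, 0, 0, 0.04, 0, 0, 0, 0, 0, 0, 0.04, 0, 0, 0, 0, 0, 0, 0.04, 0, 0, 0, 0, 0, 0, 0.04, 0, 0, 0, 0, 0, 0, 0.04, 0, 0, 0, 0, 0, 0, 0.04, 0, 0, 0]
}}

```text
time_s: 12.58
tool_pos: [0.5572, 0.1569, 0.2369]
orientation: [0.0, 0.998, 0.061, -0.0]
contact_force: [-1.7, -0.4, 5.8]
width: 0.0002
gripper_force: 2.8
```

>>> {"fn": "apply_moves", "kwargs": {
  "deltas": [0, 0, 0, 0.035, 0, 0, 0, 0, 0, 0, 0.035, 0, 0, 0, 0, 0, 0, 0.035, 0, 0, 0, 0, 0, 0, 0.035, 0, 0, 0, 0, 0, 0, 0.035, 0, 0, 0, 0, 0, 0, 0.035, 0, 0, 0, 0, 0, 0, 0.025, 0, 0, 0, 0, 0, 0, 0, 0, 0, 0]
}}

```text
time_s: 13.58
tool_pos: [0.5573, 0.1569, 0.2274]
orientation: [0.0, 0.998, 0.061, -0.0]
contact_force: [-0.3, -0.6, 1.9]
width: -0.0005
gripper_force: 0.9
```

>>> {"fn": "apply_moves", "kwargs": {
  "deltas": [0, 0, 0, 0.025, 0, 0, 0, 0, 0, 0, 0.025, 0, 0, 0, 0, 0, 0, 0.025, 0, 0, 0, 0, 0, 0, 0, 0, 0, 0]
}}

```text
time_s: 14.08
tool_pos: [0.5572, 0.1569, 0.2247]
orientation: [0.0, 0.998, 0.061, -0.0]
contact_force: [-1.9, -1.3, 5.1]
width: 0.0004
gripper_force: 2.4
```

>>> {"fn": "apply_moves", "kwargs": {
  "deltas": [0, 0, 0, -0.3, 0, 0, 0, 0, 0, 0, -0.9, 0, 0, 0, 0, -0.5, 0, -0.9, 0, 0, 0, 0, -0.9, 0, 0, 0, 0, 0, 0, 0, 0, 0, 0, 0, 0]
}}

```text
time_s: 14.7
tool_pos: [0.4998, 0.15, 0.3093]
orientation: [0.0, 0.998, 0.062, -0.0]
contact_force: [0.7, 0.1, -0.9]
width: 0.0001
gripper_force: 0.0
```

Run:
```python
from arm import *
print(sense()['tool_pos'],sense()['contact_force'])
print('L',prof('scene',(.537,.155),.11),prof('wrist',(.537,.155),.11));print('R',prof('scene',(.510,-.183),-.03))
```

```text
[0.49980046 0.15004298 0.30933024] [ 0.73656996  0.05665166 -0.90819039]
L [(0, np.float64(0.055)), (10, np.float64(0.056)), (20, np.float64(0.056)), (30, np.float64(0.056)), (40, np.float64(0.053)), (50, np.float64(0.01))] [(0, np.float64(0.055)), (10, np.float64(0.055)), (20, np.float64(0.055)), (30, np.float64(0.055)), (40, np.float64(0.054)), (50, np.float64(0.054))]
R [(0, np.float64(0.084)), (10, np.float64(0.079)), (20, np.float64(0.07)), (30, np.float64(0.07)), (40, np.float64(0.066)), (50, np.float64(0.06))]
```

The left catch is latched, with its arm level at 55 mm. Now the stiff right catch.

>>> {"fn": "apply_moves", "kwargs": {
  "deltas": [0, 0, 0, 0, 0, 0, 0.53, 0, 0, 0, 0, 0, 0, 0.53, 0, -0.1, 0.93, 0, 0, 0, 0, 0, -0.1, 0.93, 0, 0, 0, 0, 0, -0.1, 0.93, 0, 0, 0, 0, 0, -0.1, 0.93, 0, 0, 0, 0, 0, -0.1, 0.93, 0, 0, 0, 0, 0, -0.1, 0.93, 0, 0, 0, 0]
}}

```text
time_s: 15.85
tool_pos: [0.4703, -0.0736, 0.3083]
orientation: [-0.0, 1.0, -0.018, 0.0]
contact_force: [0.4, 0.4, -0.2]
width: 0.0001
gripper_force: 0.0
```

>>> {"fn": "apply_moves", "kwargs": {
  "deltas": [60, -0.1, 0.93, 0, 0, 0, 0, 60, -0.1, 0.93, 0, 0, 0, 0, 60, -0.1, 0.93, 0, 0, 0, 0, 60, 0, 0, 0, 0, 0, 0, 60, 0, 0, 0, 0, 0, 0]
}}

```text
time_s: 16.48
tool_pos: [0.4541, -0.1829, 0.3082]
orientation: [-0.0, 1.0, -0.018, -0.0]
contact_force: [0.4, 0.1, 0.7]
width: 0.0602
gripper_force: 0.0
```

Run:
```python
from h import *
s=sense();im,d=get_image('wrist');C=cam('wrist');P=cloud(C,d);Q=P.reshape(-1,3)
print(s['tool_pos'],s['orientation'].round(4),s['width'])
q=Q[(abs(Q[:,0]-.49)<.019)&(abs(Q[:,1]+.182)<.03)&(Q[:,2]>.074)&(Q[:,2]<.084)]
print(len(q),cv2.minAreaRect((q[:,:2]*1000).astype(np.float32)),q.min(0),q.max(0))
q=Q[(abs(Q[:,0]-.51)<.07)&(abs(Q[:,1]+.182)<.04)&(Q[:,2]>.006)&(Q[:,2]<.012)]
print(len(q),cv2.minAreaRect((q[:,:2]*1000).astype(np.float32)))
m=((im.max(2)<70)&(abs(P[:,:,2]-.036)<.012)).astype(np.uint8)
k,lab,st,ce=cv2.connectedComponentsWithStats(m);i=1+st[1:,4].argmax();print(st[i],ce[i],onplane(C,[ce[i]],.036))
# tray rim from scene and wrist
for n in('scene','top'):
    im,d=get_image(n);T=cloud(cam(n),d).reshape(-1,3)
    q=T[(abs(T[:,0]-.422)<.085)&(abs(T[:,1]+.381)<.13)&(T[:,2]>.02)&(T[:,2]<.034)]
    print(n,cv2.minAreaRect((q[:,:2]*1000).astype(np.float32)),[np.percentile(q[:,j],[1,99]).round(4) for j in(0,1)])
q=Q[(abs(Q[:,0]-.422)<.085)&(abs(Q[:,1]+.381)<.13)&(Q[:,2]>.02)&(Q[:,2]<.034)]
if len(q):print('w',q[:,:2].min(0),q[:,:2].max(0))
```

```text
[ 0.45409309 -0.18289262  0.3082297 ] [-3.000e-04  9.998e-01 -1.810e-02 -0.000e+00] 0.0601680216900278
1371 ((492.88470458984375, -180.31466674804688), (36.05970001220703, 32.32102966308594), 87.98674774169922) [ 0.47631786 -0.19868991  0.0740075 ] [ 0.50890748 -0.16189617  0.08397805]
4672 ((510.0755615234375, -181.08200073242188), (49.849876403808594, 141.90162658691406), 87.42243957519531)
[ 296  189   41   35 1324] [315.84138973 206.24773414] [[ 0.45145419 -0.17835845  0.036     ]]
scene ((421.8268127441406, -380.5837707519531), (225.8839874267578, 123.14639282226562), 89.75414276123047) [array([0.3611, 0.4824]), array([-0.4913, -0.2697])]
top ((422.013916015625, -384.0869445800781), (120.04707336425781, 218.59213256835938), 0.04883740842342377) [array([0.3621, 0.4815]), array([-0.4931, -0.2749])]
w [ 0.36451701 -0.45456032] [ 0.48539819 -0.27114542]
```

>>> {"fn": "apply_moves", "kwargs": {
  "deltas": [60, 0.83, -0.08, 0, 0, 0, 0, 60, 0, 0, 0.7, 0, 0, 0, 60, 0, 0, 0.7, 0, 0, 0, 60, 0, 0, 0.5, 0, 0, 0, 60, 0, 0, 0.25, 0, 0, 0, 60, 0, 0, 0, 0, 0, 0],
  "newtons": 70
}}

```text
time_s: 17.38
tool_pos: [0.4869, -0.1807, 0.2222]
orientation: [-0.0, 1.0, -0.018, -0.0]
contact_force: [-0.9, -1.4, 0.1]
width: 0.0597
gripper_force: 0.0
```

Run:
```python
from h import *
s=sense();im,d=get_image('wrist');print(s['tool_pos'],s['contact_force'],s['width']);save('w4',im)
```

```text
[ 0.48693928 -0.18066208  0.22215706] [-0.90993311 -1.37652469  0.13417725] 0.05974470453118487
```

View pics/w4.png

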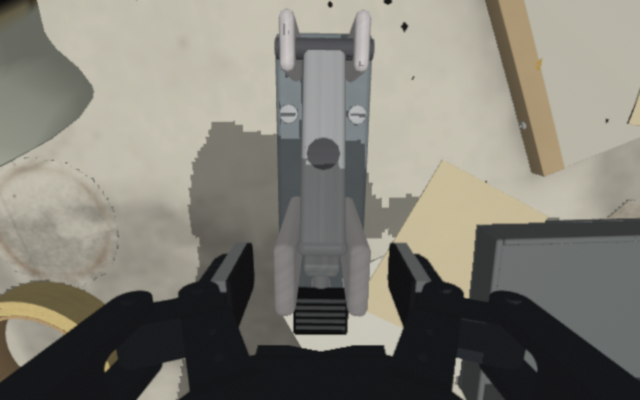

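The fingers straddle the cheeks (cheeks at columns 275–370, pads at 240 and 400). I'll close now.

>>> {"fn": "apply_moves", "kwargs": {
  "deltas": [25, 0, 0, 0, 0, 0, 0, 25, 0, 0, 0, 0, 0, 0, 25, 0, 0, 0, 0, 0, 0, 25, 0, 0, 0, 0, 0, 0, 25, 0, 0, 0, 0, 0, 0],
  "newtons": 70
}}

```text
time_s: 18.05
tool_pos: [0.4873, -0.1811, 0.2236]
orientation: [0.0, 1.0, -0.018, 0.001]
contact_force: [-1.9, 1.2, 6.8]
width: 0.0349
gripper_force: 70.7
```

>>> {"fn": "apply_moves", "kwargs": {
  "deltas": [25, 0, 0, -0.2, 0, 0, 0, 25, 0, 0, -0.5, 0, 0, 0, 25, 0, 0, -0.6, 0, 0, 0, 25, 0, 0, 0, 0, 0, 0]
}}

```text
time_s: 18.55
tool_pos: [0.4872, -0.1815, 0.2758]
orientation: [0.001, 1.0, -0.018, 0.001]
contact_force: [0.1, -0.3, -5.2]
width: 0.0346
gripper_force: 70.7
```

Run:
```python
from arm import *
s=sense();print(s)
im,d=get_image('scene');Q=cloud(cam('scene'),d).reshape(-1,3)
q=Q[(Q[:,0]>.51)&(Q[:,0]<.6)&(abs(Q[:,1]+.182)<.03)&(Q[:,2]>.03)];print(len(q),np.percentile(q[:,2],[5,20,50,80,97]).round(3))
```

```text
{'time_s': 18.55, 'q': array([ 0.43121975,  0.43945181, -0.16945313,  2.01046528,  0.11256313,
        0.69721943, -1.41592312]), 'joint_vel': array([-0.00450903,  0.03510014,  0.00634542,  0.0258942 ,  0.00418849,
       -0.01580892, -0.00494437]), 'joint_efforts': array([ 6.52072113e-02, -4.79352200e+01, -1.94364913e+00, -1.99355203e+01,
       -4.10285359e-02,  1.47705297e-01,  3.44369549e-02]), 'tool_pos': array([ 0.48718746, -0.18151713,  0.27578324]), 'orientation': array([ 5.79276977e-04,  9.99832182e-01, -1.82529360e-02,  1.45004750e-03]), 'contact_force': array([ 0.12113513, -0.2861945 , -5.1842002 ]), 'torque': array([0.04617296, 0.05771801, 0.04534077]), 'gripper_force': 70.73243021965027, 'width': 0.034602728328129065}
291 [0.056 0.059 0.062 0.106 0.12 ]
```

Holding about 0.5 kg. First I'll translate clear of the lamp, then turn to +90° over the tray.

>>> {"fn": "apply_moves", "kwargs": {
  "deltas": [25, -0.17, 0.3, -0.38, 0, 0, 0, 25, -0.17, 0.75, -0.38, 0, 0, 0, 25, -0.18, 0.85, 0, 0, 0, 0, 25, -0.18, 0.85, 0, 0, 0, 0, 25, -0.18, 0.85, 0, 0, 0, 0, 25, -0.18, 0.85, 0, 0, 0, 0, 25, -0.18, 0.75, 0, 0, 0, 0, 25, -0.18, 0.45, 0, 0, 0, 0]
}}

```text
time_s: 19.6
tool_pos: [0.4201, -0.4072, 0.3045]
orientation: [-0.0, 1.0, -0.019, -0.001]
contact_force: [0.1, 0.2, -4.6]
width: 0.0347
gripper_force: 71.0
```

>>> {"fn": "apply_moves", "kwargs": {
  "deltas": [25, 0, 0, 0, 0, 0, -0.5, 25, 0, 0, 0, 0, 0, -0.9, 25, 0, 0, 0, 0, 0, -0.9, 25, 0, 0, 0, 0, 0, -0.9, 25, 0, 0, 0, 0, 0, -0.9, 25, 0, 0, 0, 0, 0, -0.9, 25, 0, 0, 0, 0, 0, -0.9, 25, 0, 0, 0, 0, 0, -0.9]
}}

```text
time_s: 20.6
tool_pos: [0.4213, -0.4048, 0.3047]
orientation: [-0.001, 0.88, 0.474, -0.0]
contact_force: [-0.1, -0.2, -4.4]
width: 0.0351
gripper_force: 71.1
```

>>> {"fn": "apply_moves", "kwargs": {
  "deltas": [25, 0, 0, 0, 0, 0, -0.9, 25, 0, 0, 0, 0, 0, -0.9, 25, 0, 0, 0, 0, 0, -0.9, 25, 0, 0, 0, 0, 0, -0.9, 25, 0, 0, 0, 0, 0, -0.31, 25, 0, 0, 0, 0, 0, 0]
}}

```text
time_s: 21.35
tool_pos: [0.4213, -0.405, 0.3047]
orientation: [-0.0, 0.708, 0.707, -0.0]
contact_force: [-0.4, 0.4, -4.6]
width: 0.0347
gripper_force: 71.1
```

```bash
cat > tr.py <<'E'
from h import *
def show():
    s=sense();print(s['tool_pos'],s['orientation'].round(4),s['contact_force'].round(1),s['width'])
    for n in('scene','wrist'):
        im,d=get_image(n);Q=cloud(cam(n),d).reshape(-1,3)
        for lo,hi in((.02,.034),):
            q=Q[(abs(Q[:,0]-.422)<.075)&(abs(Q[:,1]+.3825)<.13)&(Q[:,2]>lo)&(Q[:,2]<hi)]
            if len(q)>20:print(n,'rim',[np.percentile(q[:,j],[.5,99.5]).round(4) for j in(0,1)])
    return im
E
python3 - <<'E'
from tr import *
save('w5',show())
E
```

```text
[ 0.42134149 -0.4050255   0.30466346] [-5.000e-04  7.075e-01  7.067e-01 -1.000e-04] [-0.4  0.4 -4.6] 0.034690634069475264
scene rim [array([0.3602, 0.483 ]), array([-0.491 , -0.2702])]
wrist rim [array([0.3647, 0.4849]), array([-0.4479, -0.2723])]
```

View pics/w5.png

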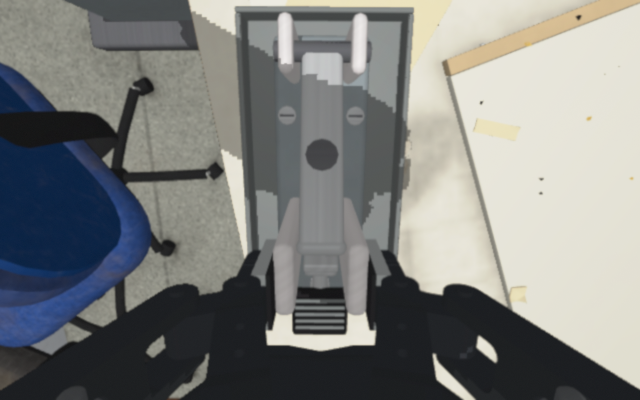

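The catch is held level over the tray between its rims (columns 245–405), arm still up. Now I'll lower it.

>>> {"fn": "apply_moves", "kwargs": {
  "deltas": [25, 0, 0, 0.4, 0, 0, 0, 25, 0, 0, 0.5, 0, 0, 0, 25, 0, 0, 0.4, 0, 0, 0, 25, 0, 0, 0.2, 0, 0, 0, 25, 0, 0, 0.15, 0, 0, 0, 25, 0, 0, 0.1, 0, 0, 0, 25, 0, 0, 0, 0, 0, 0]
}}

```text
time_s: 22.32
tool_pos: [0.4219, -0.4051, 0.2349]
orientation: [0.0, 0.707, 0.707, -0.0]
contact_force: [-1.0, 0.2, -4.3]
width: 0.0348
gripper_force: 70.9
```

>>> {"fn": "apply_moves", "kwargs": {
  "deltas": [25, 0, 0, 0.025, 0, 0, 0, 25, 0, 0, 0.025, 0, 0, 0, 25, 0, 0, 0.025, 0, 0, 0, 25, 0, 0, 0.025, 0, 0, 0, 25, 0, 0, 0, 0, 0, 0]
}}

```text
time_s: 22.95
tool_pos: [0.4218, -0.405, 0.2308]
orientation: [-0.0, 0.707, 0.707, -0.0]
contact_force: [-0.4, 0.2, -4.7]
width: 0.035
gripper_force: 70.9
```

>>> {"fn": "apply_moves", "kwargs": {
  "deltas": [25, 0, 0, 0.025, 0, 0, 0, 25, 0, 0, 0.025, 0, 0, 0, 25, 0, 0, 0.025, 0, 0, 0, 25, 0, 0, 0, 0, 0, 0]
}}

```text
time_s: 23.45
tool_pos: [0.4219, -0.405, 0.2279]
orientation: [-0.0, 0.707, 0.707, -0.0]
contact_force: [-0.3, 0.6, -3.7]
width: 0.035
gripper_force: 71.1
```

>>> {"fn": "apply_moves", "kwargs": {
  "deltas": [25, 0, 0, 0.0125, 0, 0, 0, 25, 0, 0, 0.0125, 0, 0, 0, 25, 0, 0, 0, 0, 0, 0]
}}

```text
time_s: 23.82
tool_pos: [0.4219, -0.4051, 0.2276]
orientation: [0.0, 0.707, 0.707, -0.0]
contact_force: [-3.7, 1.4, 6.3]
width: 0.0348
gripper_force: 72.3
```

On the floor, with the load reversed to +6 N. I'll release and back off.

>>> {"fn": "apply_moves", "kwargs": {
  "deltas": [60, 0, 0, 0, 0, 0, 0, 60, 0, 0, 0, 0, 0, 0, 60, 0, 0, 0, 0, 0, 0, 60, 0, 0, 0, 0, 0, 0, 60, 0, 0, -0.2, 0, 0, 0, 60, 0, 0, -0.6, 0, 0, 0, 60, 0, 0, -0.9, 0, 0, 0, 60, 0, 0, -0.9, 0, 0, 0]
}}

```text
time_s: 24.82
tool_pos: [0.4219, -0.4049, 0.3324]
orientation: [0.0, 0.707, 0.707, 0.0]
contact_force: [0.3, 0.6, -0.0]
width: 0.0597
gripper_force: 0.0
```

Run:
```python
from tr import *
from arm import prof
s=sense();print(s['tool_pos'],s['contact_force'].round(1),s['width'])
im,d=get_image('wrist');C=cam('wrist');P=cloud(C,d);Q=P.reshape(-1,3)
q=Q[(abs(Q[:,0]-.422)<.045)&(abs(Q[:,1]+.36)<.1)&(Q[:,2]>.0095)&(Q[:,2]<.018)]
print('base',len(q),cv2.minAreaRect((q[:,:2]*1000).astype(np.float32)))
A=np.c_[q[:,:2]-q[:,:2].mean(0),np.ones(len(q))];print('plane',np.linalg.lstsq(A,q[:,2],rcond=None)[0].round(4))
print('armB wrist/scene',prof('wrist',(.4215,-.381),np.pi/2),prof('scene',(.4215,-.381),np.pi/2))
print('armA',prof('scene',(.537,.155),.11),prof('top',(.537,.155),.11))
t,_=get_image('scene');save('end',np.vstack([cv2.resize(t[140:340,150:450],None,fx=2,fy=2)]))
```

```text
[ 0.42189995 -0.40489134  0.33236927] [ 0.3  0.6 -0. ] 0.05968169284530479
base 5680 ((422.0356140136719, -360.35809326171875), (89.89800262451172, 199.240966796875), 0.006401184014976025)
plane [-0.0028  0.0098  0.0142]
armB wrist/scene [(0, np.float64(0.086)), (10, np.float64(0.082)), (20, np.float64(0.077)), (30, np.float64(0.074)), (40, np.float64(0.068)), (50, np.float64(0.064))] [(0, np.float64(0.088)), (10, np.float64(0.083)), (20, np.float64(0.078)), (30, np.float64(0.074)), (40, np.float64(0.07)), (50, np.float64(0.066))]
armA [(0, np.float64(0.055)), (10, np.float64(0.057)), (20, np.float64(0.056)), (30, np.float64(0.056)), (40, np.float64(0.055)), (50, np.float64(0.055))] [(0, np.float64(0.055)), (10, np.float64(0.056)), (20, np.float64(0.059)), (30, np.float64(0.057)), (40, np.float64(0.056)), (50, np.float64(0.055))]
```

View pics/end.png

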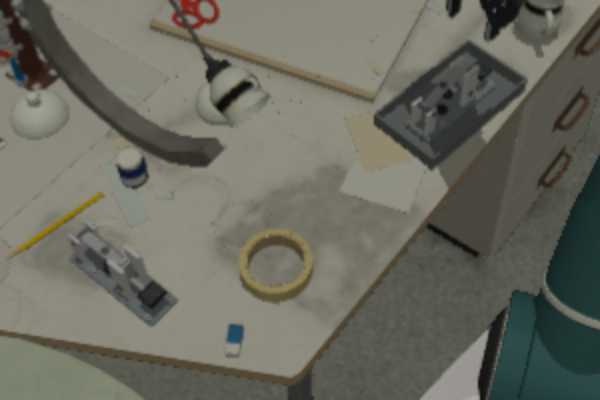

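The stiff catch lies flat in the tray with its arm up, the easy one is latched where it stood, nothing else has moved, and the gripper is clear.

```bash
python3 -c "
from workcell import *
print(sign_off())"
```

```text
the job is handed in; nothing more can be done
None
```

Job handed in, with no verdict shown: the left catch let go at about 7 N measured and is latched again where it stood, and the right catch took about 18 to 22 N and lies flat in the repair tray with its arm still up.

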